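# Stack and clamp the sieve on the shaker

### The arm

A 6-joint arm with a two-finger parallel gripper is mounted at the origin on the work surface. World frame = base frame: x ahead of the robot, y to its left, z up, the work surface at z = 0. Lengths are in m, angles in degrees, forces in N, time in s.
With the tool pointing down it reaches from about 0.4 to 0.825 m from the base axis. Payload 7 kg.
Tool frame: the origin (TCP) lies at the centre of the arm's flange, where the gripper is bolted on; the fingertips stand 178 mm ahead of it and the grasp point (between the pads) lies 159 mm ahead of it; z points along the fingers, y is the line along which they close (so a half turn about z gives the same grasp; the last joint's range is limited). The gripper opens to 88 mm and grips with 3 to 60 N. Pads are 19 mm wide; open, the fingers measure 130 mm over their backs; the gripper's body (78 mm by 193 mm) begins 47 mm behind the grasp point.
Start: joints at [-60.842, 20.546, 0.682, 0, -70.136, -16.507], TCP at [0.148, -0.659, 0.405] pointing down, gripper open.
Joint ranges: [-176.03, 176.03], [-82.01, 121.73], [-58.28, 71.71], [-173.87, 95.51], [-174.79, -0.11], [-173.66, 173.66]. Speed limits (degrees/s): [136.94, 136.94, 172.46, 180, 180, 180].

### API

Orientations are given as [roll, pitch, yaw] about the fixed x, y, z axes, in that order (R = Rz(yaw) Ry(pitch) Rx(roll)).
In Python, from plant import telemetry, snapshot, workorder, nets gives the robot as it stands.
- The arm moves only by the shell command python3 -m creep 'ROWS'. ROWS is JSON, a list that holds one entry, the list of rows, each a list of 5 numbers: the shift along the tool's x, y, z normalised to -1 to 1, where 1 is 0.2 m, then the turn about the tool's z normalised to -1 to 1, where 1 is pi/2 rad, then the opening, from 0 (shut) to 1 (fully open). In form: [[[x, y, z, spin, hand], ...]]. A call has 1 to 8 rows; each row shifts and turns the commanded pose from where the row before left it, along the tool's axes as they then stand; what a row does not reach is not made up. A row lasts 1/12 s, in which the tool goes at most 41.7 mm and 7.16 degrees, less where a joint would pass 70% of its speed; a pose out of reach is approached as far as the arm can. A call with a number of a shift or a turn outside -1 to 1 is refused whole. A call with a gripper value outside its range is refused whole. The fingers move at their own pace and stop on an object; the grip force is fixed at half the most. Time passes only in rows, so rows that do not move let the fingers close. It gives the time, the measured TCP pose, the force, the opening and the grip force at its end, in the units of the state.
- telemetry.get_obs(): the state, without advancing time (a new reading comes with each control period).
- snapshot(name): name is "scene" or "top" or "wrist"; returns a dict with "frame" (480x640x3 uint8, red, green, blue), "fx", "fy", "cx", "cy" (pixels), "rvec" (rotation vector, rad) and "tvec" (3), from world to camera coordinates, as OpenCV has them; the wrist camera has in their place "mount" (4x4, takes a point from camera to tool coordinates, whose origin is the TCP and whose axes are the flange's). Camera axes: x right, y down, z forward; pixel columns grow to the right and rows downward; lengths in m; the calibration is good to about 2 mm. The wrist camera is an equidistant fisheye: a pixel r from the principal point sees the ray r / f radians off the axis. A picture is of the moment at which its call begins: read the wrist's pose just before it. There is no depth.
- workorder.close_job(): hands the job in; it is judged then, once.
Trained networks look in a picture, given as the dict that the camera call returned (one of the last four; its "shot" number tells which), for a name from the list of things; names that differ only in an ending like _2 or _b are one class to them, and where a whole thing is asked for, a point or a joint stands for the part that bears it (a point fixed in the world has none). Each returns a list of dicts, best first, with "confidence" (0 to 1); they miss things now and then, are a little off and sometimes report something else, mostly with a low value. They report only what shows in the picture. A call takes as long as a camera call. They do not tell look-alikes from the thing itself.
- nets.find_in(picture, query): "uv" ([column, row] in pixels, amid what is visible of it).
- nets.masks_of(picture, query): "region" (480x640 bool, what is visible of it) and "uv" ([column, row] in pixels, amid what is visible of it).
- nets.landmark_of(picture, query): "uv" ([column, row] in pixels: a listed point, or the origin of a listed thing).
The state is a dict: "clock": time; "joint_pos": joint angles; "qvel": joint speeds; "tau": joint torques, N m; "tool_pos": TCP position; "orientation": TCP orientation; "force": force on the tool from outside, world axes, zero at the start; "moment": the same for the moment, N m; "opening": finger opening in m; "gripper_force": force on a finger pad.
Only numpy, scipy, OpenCV 4.12 (cv2) and the standard library are available. Lean on these libraries where they do the work, as an engineer would, in place of code of your own. Each camera call takes 0.05 s, during which the arm holds its last target. There are 200 camera calls.

### The job

Get the sieve shaker ready to run: set the brass sieve centred and flat on the steel catch pan, put the white lid centred on the sieve, then lay the clamp bar across the two blue posts, down in both slots, with its orange grip over the middle of the lid. Set the parts down, do not drop them, and leave the glassware, crucibles, jar and pen where they are.

Things in the scene. Friction and masses are not known exactly. Their poses are not given: they have to be found in the camera images.
- shaker: fixed grey machine base, 150 mm (x) by 250 mm (y), top face 45 mm above the table, with a round platform, a round steel catch pan in its middle and a blue post at each side of the pan. Origin at the centre of its underside, z up; its y axis runs from post to post
- pan_rim (a point): centre of the catch pan's open rim, 78 mm above the table; axes as the shaker's. The pan is 64 mm across, 25 mm tall, with a 5 mm wall; the sieve's underside rests on this rim
- post_a (a point): middle of the slot floor on the blue post at the shaker's +y side, 80 mm from the pan's centre and 120 mm above the table. The post is 58 mm (x) by 20 mm (y); the slot in its top runs along y, is 36 mm wide (x), and has cheeks 12 mm high on both sides; it is open at both ends
- post_b (a point): the same on the post at the shaker's -y side
- sieve: brass sieve, a round dish 64 mm across and 22 mm tall, 5 mm wall, mesh in the bottom, open side up. Origin at the centre of its underside, z up
- lid: plain white disc 64 mm across and 16 mm thick with a grey spot on top. Origin at the centre of its underside, z up
- bar: aluminium clamp bar, 200 mm long (its x), 24 mm wide (y), 12 mm thick, with an orange grip block on its middle, 50 mm long (x), 22 mm wide (y), top 36 mm above the bar's underside. Origin at the centre of its underside, z up; either end may go to either post. In its slots its underside is 4 mm above the lid of a good stack
- beaker: small glass beaker, 54 mm wide, 75 mm tall. Bystander, to be left alone; origin at the centre of its underside
- beaker_far: larger glass beaker, 64 mm wide, 85 mm tall. Bystander, to be left alone; origin at the centre of its underside
- crucible0: cream ceramic crucible, 44 mm wide at the rim, 38 mm tall. Bystander, to be left alone; origin at the centre of its underside
- crucible1: a second such crucible, 44 mm wide, 38 mm tall. Bystander, to be left alone; origin at the centre of its underside
- jar: small jar with white cap, 40 mm wide, 62 mm tall. Bystander, to be left alone; origin at the centre of its underside
- marker: white marker pen with a green end, 125 x 14 x 14 mm, lying along its x axis. Bystander, to be left alone; origin at the centre of its underside
Not all that is in view belongs to the job. Leave any black or purple look-alike of the sieve alone. Leave any black or brown look-alike of the lid alone.

How it is judged:
By the outcome, as a careful person would: the job done as asked, in the order asked, and still so for the second after the job is handed in, with the robot touching nothing.
It also fails if it takes over 61 s, if anything falls off the work surface, if the arm or the gripper's body presses on something with over 40 N, if the wrist force passes 120 N, or if a joint passes its speed limit or range.

## Working session

There is one attempt and no reset: what is moved stays moved. The work goes in short steps, Python scripts to look and compute and a shell command to move; the robot and the scene stay as the last step left them, time stands still between calls to the robot, and variables do not carry over. Pictures are saved under pics/ and viewed, at most 13 in all, crops included, and the job is handed in when it is done.

```bash
mkdir -p pics; ls; python3 - <<'E'
from plant import telemetry, snapshot, nets
import cv2
print(telemetry.get_obs())
for n in ["scene","top"]:
    s=snapshot(n); cv2.imwrite(f"pics/{n}0.png",s["frame"][:,:,::-1]); print({k:v for k,v in s.items() if k!="frame"})
    for q in ["sieve","lid","bar","pan_rim","post_a","post_b","shaker"]:
        print(n,q,[(d["uv"],round(d["confidence"],2)) for d in nets.landmark_of(s,q)])
E
```

```text
pics
{'clock': 0.0, 'joint_pos': array([-6.08434983e+01,  2.05901510e+01,  6.34334233e-01, -1.90782634e-02,
       -7.01355684e+01, -1.65075485e+01]), 'qvel': array([ 0.04061157, -0.03994898,  0.02100396, -0.00955499, -0.06152022,
        0.03053209]), 'tau': array([-8.01509232e-04, -5.82721961e+01,  2.93053329e+01,  6.99730217e+00,
        6.93382550e-03, -2.18655096e-04]), 'tool_pos': array([ 0.14777069, -0.65842872,  0.40374448]), 'orientation': array([ 1.79907285e+02, -8.77301803e-03, -1.67357537e+02]), 'force': array([-0.67553278,  0.0373037 , -0.47738116]), 'moment': array([-0.02272325,  0.01845427, -0.02137743]), 'gripper_force': 0.0, 'opening': 0.0878421055468391}
{'fx': 439.4553639426563, 'fy': 439.4553639426563, 'cx': 326.09340188652686, 'cy': 239.70236176131473, 'rvec': array([ 2.41030416,  1.02143188, -0.26723059]), 'tvec': array([-0.37698229, -0.26192282,  1.14865943]), 'shot': 1}
scene sieve [([390.6, 132.0], 0.73), ([356.1, 167.0], 0.67), ([331.5, 138.6], 0.59), ([446.6, 287.5], 0.3)]
scene lid [([418.4, 258.1], 0.77), ([397.6, 209.3], 0.76), ([447.1, 192.9], 0.73)]
sc
[... 241 characters left out ...]
486.7820909645083, 'fy': 486.7820909645083, 'cx': 316.83740162582836, 'cy': 241.14936060559572, 'rvec': array([ 2.03533236, -2.19496989,  0.21718733]), 'tvec': array([0.05608704, 0.53764935, 1.09032468]), 'shot': 2}
top sieve [([213.4, 319.2], 0.96), ([157.8, 333.0], 0.88), ([209.7, 373.4], 0.75)]
top lid [([219.6, 252.9], 0.9), ([251.6, 203.8], 0.86), ([175.7, 237.5], 0.62), ([162.9, 280.6], 0.21)]
top bar [([464.1, 237.0], 0.55), ([215.3, 320.0], 0.32)]
top pan_rim [([334.5, 262.0], 0.61), ([368.5, 246.9], 0.52)]
top post_a [([301.0, 269.0], 0.92), ([368.1, 247.5], 0.79)]
top post_b [([301.0, 269.0], 0.92), ([368.1, 247.5], 0.79)]
top shaker [([333.1, 268.7], 0.65), ([420.9, 311.8], 0.36)]
```

View pics/scene0.png

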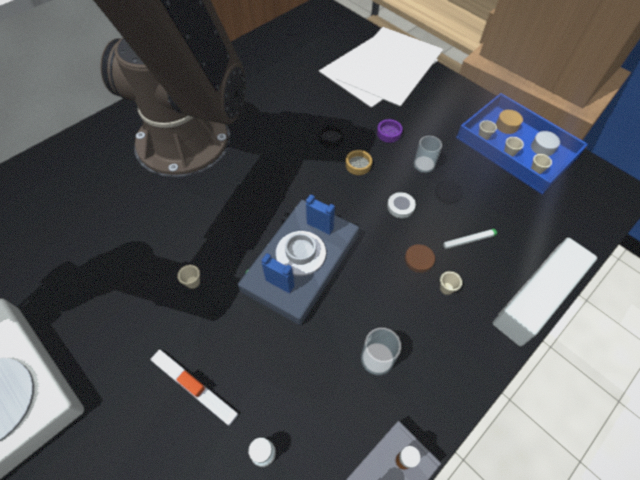

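View pics/top0.png

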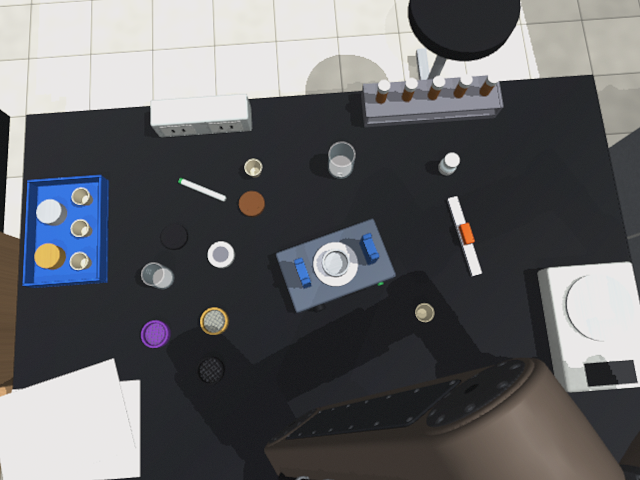

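The scene view shows the brass sieve at (358,162), the white lid at (401,205), the bar at (194,386), the pan at (300,248) and the posts at (320,212) and (278,272). The top view has the sieve at (214,320), lid (221,254), bar (465,236), pan (335,264) and posts (303,270) and (370,247). The purple, black and brown discs are look-alikes.

```bash
cat > h.py <<'E'
import numpy as np, cv2
from scipy.spatial.transform import Rotation as Rn
from plant import telemetry, snapshot, nets
np.set_printoptions(precision=4,suppress=True)
def pose():
    o=telemetry.get_obs(); return Rn.from_euler('xyz',o["orientation"],degrees=True).as_matrix(),np.array(o["tool_pos"])
def ray(s,uv,P=None):
    x=(np.array(uv)-[s["cx"],s["cy"]])/[s["fx"],s["fy"]]
    if "mount" in s:
        r=np.linalg.norm(x)+1e-12; d=np.r_[np.sin(r)*x/r,np.cos(r)]; M=np.array(s["mount"]); R,t=P
        return t+R@M[:3,3], R@M[:3,:3]@d
    R=cv2.Rodrigues(s["rvec"])[0]; return -R.T@s["tvec"], R.T@np.r_[x,1]
def at(s,uv,z,P=None):
    o,d=ray(s,uv,P); return o+d*(z-o[2])/d[2]
def proj(s,p,P=None):
    if "mount" in s:
        R,t=P; M=np.linalg.inv(np.array(s["mount"])); c=M[:3,:3]@(R.T@(p-t))+M[:3,3]
        r=np.arctan2(np.hypot(c[0],c[1]),c[2]); n=c[:2]/(np.hypot(c[0],c[1])+1e-12)*r
        return n*[s["fx"],s["fy"]]+[s["cx"],s["cy"]]
    c=cv2.Rodrigues(s["rvec"])[0]@p+s["tvec"]; return c[:2]/c[2]*[s["fx"],s["fy"]]+[s["cx"],s["cy"]]
def wrist(name=None):
    P=pose(); s=snapshot("wrist")
    if name: cv2.imwrite(f"pics/{name}.png",s["frame"][:,:,::-1])
    return s,P
E
python3 - <<'E'
from h import *
Z=dict(sieve=0,lid=0,bar=0,pan_rim=.078,post_a=.12,shaker=0,crucible=0,marker=0,beaker=0)
for n in ["scene","top"]:
    s=snapshot(n)
    for q in ["sieve","lid","bar","pan_rim","post_a","shaker","beaker","crucible0","marker"]:
        for d in nets.landmark_of(s,q):
            print(n,q,d["uv"],round(d["confidence"],2),at(s,d["uv"],Z.get(q,0))[:2])
    for q,z in [("sieve",.011),("lid",.008),("bar",.01)]:
        for d in nets.masks_of(s,q):
            m=d["region"]; v,u=np.nonzero(m); print(" mask",q,m.sum(),d["uv"],(u.mean(),v.mean()),at(s,(u.mean(),v.mean()),z)[:2])
            if q=="bar":
                (c,wh,a)=cv2.minAreaRect(np.c_[u,v].astype(np.float32)); b=cv2.boxPoints((c,wh,a)); print([at(s,k,.012)[:2] for k in b])
E
```

```text
scene sieve [357.7, 165.7] 0.95 [0.3789 0.2687]
scene sieve [331.8, 140.7] 0.74 [0.2728 0.2816]
scene lid [399.4, 207.3] 0.85 [0.5365 0.2469]
scene lid [446.7, 191.3] 0.8 [0.5851 0.3672]
scene lid [419.6, 259.5] 0.73 [0.6604 0.1714]
scene bar [196.2, 386.2] 0.86 [ 0.5422 -0.3426]
scene bar [303.8, 261.7] 0.61 [ 0.4871 -0.0171]
scene pan_rim [299.2, 244.9] 0.71 [ 0.4846 -0.0246]
scene pan_rim [448.2, 285.4] 0.62 [0.7524 0.1224]
scene pan_rim [356.3, 164.2] 0.37 [0.4161 0.2162]
scene post_a [321.3, 208.6] 0.79 [0.4719 0.05  ]
scene post_a [278.0, 264.5] 0.76 [ 0.5082 -0.098 ]
scene shaker [303.8, 263.3] 0.69 [ 0.49   -0.0198]
scene beaker [425.3, 162.6] 0.66 [0.4907 0.4013]
scene crucible0 [191.1, 280.1] 0.7 [ 0.3534 -0.2207]
scene crucible0 [446.4, 285.9] 0.6 [0.7413 0.1628]
scene marker [473.2, 242.7] 0.95 [0.7172 0.2934]
 mask sieve 455 [390.1, 133.0] (np.float64(389.56703296703296), np.float64(130.36483516483517)) [0.3589 0.4109]
 mask sieve 529 [355.7, 164.4] (np.float64(358.6124763705104), np.float64(162.26275992438562)) [0.3787 0.271 ]
 mask sieve 472 [331.9, 137.9] (np.float64(
[... 2008 characters left out ...]
oat64(334.4238095238095)) [0.3546 0.4116]
 mask sieve 536 [217.3, 254.0] (np.float64(220.25932835820896), np.float64(254.4832089552239)) [0.534  0.2516]
 mask lid 558 [217.9, 253.0] (np.float64(220.3189964157706), np.float64(254.72401433691758)) [0.534 0.252]
 mask lid 518 [251.1, 202.1] (np.float64(251.03474903474904), np.float64(204.04054054054055)) [0.6563 0.1712]
 mask lid 555 [176.4, 236.3] (np.float64(173.92432432432432), np.float64(236.73693693693693)) [0.5875 0.3642]
 mask bar 965 [461.4, 232.9] (np.float64(463.76269430051815), np.float64(235.68393782383419)) [ 0.5358 -0.3446]
[array([ 0.6346, -0.3116]), array([ 0.6429, -0.3478]), array([ 0.4413, -0.3787]), array([ 0.4336, -0.3437])]
```

```bash

python3 -m creep '[[[0,0,0,-0.0788,1],[0,0,0,-0.0788,1],[0,0,0,-0.0788,1],[0,0,0,-0.0788,1],[0,0,0,-0.0788,1],[0,0,0,-0.0788,1],[0,0,0,-0.0788,1],[0,0,0,-0.0788,1]]]'
python3 -m creep '[[[0,0,0,-0.0788,1],[0,0,0,-0.0788,1],[0,0,0,-0.0788,1],[0,0,0,-0.0788,1],[0,0,0,-0.0788,1]]]'
python3 -m creep '[[[-0.138,-0.14,0,0,1],[-0.138,-0.14,0,0,1],[-0.138,-0.14,0,0,1],[-0.138,-0.14,0,0,1],[-0.138,-0.14,0,0,1],[-0.138,-0.14,0,0,1],[-0.138,-0.14,0,0,1],[-0.138,-0.14,0,0,1]]]'
python3 -m creep '[[[-0.138,-0.14,0,0,1],[-0.138,-0.14,0,0,1],[-0.138,-0.14,0,0,1],[-0.138,-0.14,0,0,1],[-0.138,-0.14,0,0,1],[-0.138,-0.14,0,0,1],[-0.138,-0.14,0,0,1]]]'
```

```text
clock: 2.77
tool_pos: [0.1478, -0.6586, 0.4047]
orientation: [180.0, 0.0, -110.3]
force: [0.4, -0.2, 0.7]
opening: 0.0879
gripper_force: 0.0
clock: 3.18
tool_pos: [0.1478, -0.6586, 0.4047]
orientation: [-180.0, -0.0, -74.8]
force: [-0.6, 1.0, 0.3]
opening: 0.0877
gripper_force: 0.0
clock: 3.85
tool_pos: [0.3082, -0.3861, 0.4049]
orientation: [-180.0, -0.0, -75.2]
force: [1.6, -0.3, 0.4]
opening: 0.0878
gripper_force: 0.0
clock: 4.43
tool_pos: [0.4481, -0.1489, 0.4052]
orientation: [-179.9, -0.0, -75.1]
force: [0.8, 0.1, -0.3]
opening: 0.0875
gripper_force: 0.0
```

```bash
cat > look.py <<'E'
import sys
from h import *
Z=dict(sieve=.011,lid=.008,bar=.01)
s,P=wrist(sys.argv[1]); print(P[1])
for q in sys.argv[2:]:
    if q in Z:
        for d in nets.masks_of(s,q):
            v,u=np.nonzero(d["region"]); c,r=cv2.minEnclosingCircle(np.c_[u,v].astype(np.float32))
            print("mask",q,round(d["confidence"],2),u.size,u.mean().round(1),v.mean().round(1),at(s,(u.mean(),v.mean()),Z[q],P)[:2])
    z={"pan_rim":.078,"post_a":.12}.get(q,0)
    for d in nets.landmark_of(s,q): print("lm",q,round(d["confidence"],2),d["uv"],at(s,d["uv"],z,P)[:2])
E
python3 look.py w1 pan_rim post_a
python3 -m creep '[[[-0.194,-0.017,0,0,1],[-0.194,-0.017,0,0,1],[-0.194,-0.017,0,0,1],[-0.194,-0.017,0,0,1],[-0.194,-0.017,0,0,1],[-0.194,-0.017,0,0,1],[-0.194,-0.017,0,0,1],[-0.194,-0.017,0,0,1]]]'
python3 -m creep '[[[-0.194,-0.017,0,0,1],[-0.194,-0.017,0,0,1],[-0.194,-0.017,0,0,1],[0,0,0,0,1],[0,0,0,0,1]]]'
python3 look.py w2 sieve lid
```

```text
[ 0.4481 -0.1489  0.4052]
lm pan_rim 0.63 [252.5, 338.2] [ 0.4816 -0.021 ]
lm post_a 0.8 [229.7, 274.9] [ 0.5084 -0.1027]
lm post_a 0.76 [250.4, 422.7] [0.4649 0.0538]
clock: 5.25
tool_pos: [0.3936, 0.1568, 0.4051]
orientation: [-179.9, 0.0, -75.2]
force: [1.9, -0.9, 0.5]
opening: 0.0875
gripper_force: 0.0
clock: 5.67
tool_pos: [0.3744, 0.2722, 0.4044]
orientation: [180.0, -0.0, -75.0]
force: [0.4, -0.6, -0.7]
opening: 0.0873
gripper_force: 0.0
[0.3744 0.2722 0.4044]
mask sieve 0.73 3168 316.9 205.8 [0.3763 0.2707]
mask sieve 0.57 2035 302.4 319.7 [0.3583 0.4036]
mask sieve 0.56 2842 414.4 243.8 [0.2641 0.2833]
lm sieve 0.8 [416.3, 242.1] [0.2588 0.2835]
lm sieve 0.75 [315.0, 202.4] [0.3786 0.27  ]
lm sieve 0.62 [300.1, 321.1] [0.3593 0.4124]
mask lid 0.82 2186 97.6 61.9 [0.6568 0.1688]
mask lid 0.71 2058 182.6 286.3 [0.5035 0.4025]
mask lid 0.68 2119 122.1 235.7 [0.5879 0.3608]
mask lid 0.33 3803 284.2 11.5 [0.4597 0.0846]
lm lid 0.89 [102.2, 65.9] [0.6544 0.1723]
lm lid 0.79 [121.4, 233.4] [0.5932 0.3618]
lm lid 0.61 [178.2, 150.4] [0.5358 0.2505]
```

View pics/w2.png

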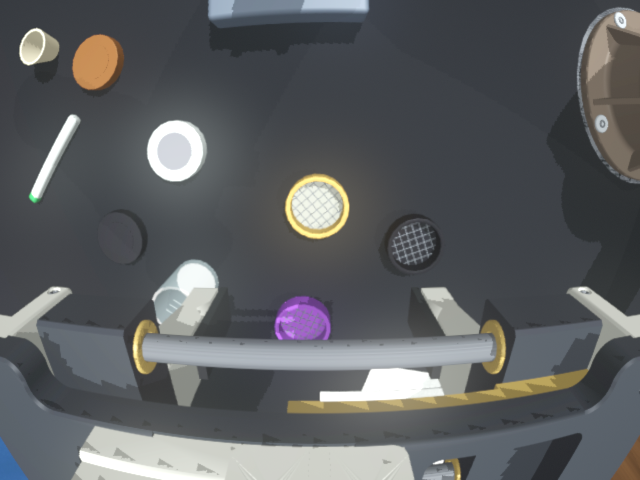

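View pics/w1.png

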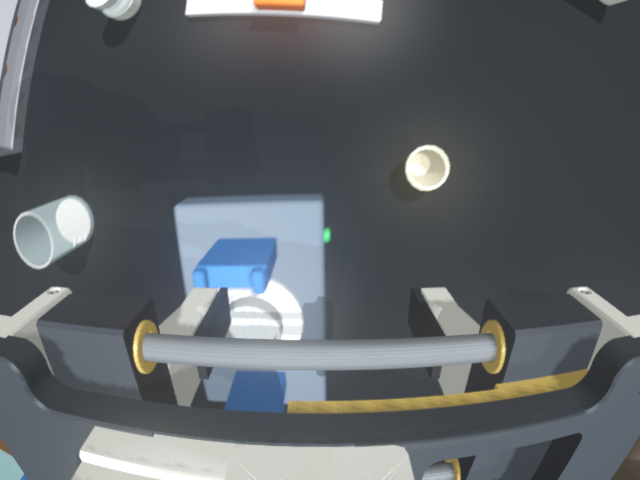

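The wrist view shows the brass sieve at (317,206), clear of the fingers. The white lid is at (176,151), with the purple sieve at (302,322) and the black one at (414,243).

```bash

python3 -m creep '[[[0.009,-0.009,0.2,0,1],[0,0,0.2,0,1],[0,0,0.2,0,1],[0,0,0.2,0,1],[0,0,0.15,0,1],[0,0,0.1,0,1],[0,0,0.06,0,1],[0,0,0,0,1]]]'
python3 -m creep '[[[0,0,0,0,1],[0,0,0,0,0],[0,0,0,0,0],[0,0,0,0,0],[0,0,0,0,0],[0,0,0,0,0],[0,0,0,0,0],[0,0,0,0,0]]]'
```

```text
clock: 6.58
tool_pos: [0.3765, 0.2683, 0.1804]
orientation: [179.8, -0.2, -75.3]
force: [-0.2, -0.8, -0.2]
opening: 0.0873
gripper_force: 0.0
clock: 7.25
tool_pos: [0.3768, 0.2703, 0.1835]
orientation: [-179.9, 0.0, -75.1]
force: [-0.8, -0.2, 7.0]
opening: 0.0639
gripper_force: 30.0
```

```bash

python3 -m creep '[[[0,0,-0.1,0,0],[0,0,-0.18,0,0],[0,0,-0.18,0,0],[0,0,-0.18,0,0],[0,0,-0.18,0,0],[0,0,-0.18,0,0]]]'
python3 -m creep '[[[0.195,-0.0194,0,0,0],[0.195,-0.0194,0,0,0],[0.195,-0.0194,0,0,0],[0.195,-0.0194,0,0,0],[0.195,-0.0194,0,0,0],[0.195,-0.0194,0,0,0],[0.195,-0.0194,0,0,0],[0.195,-0.0194,0,0,0]]]'
python3 -m creep '[[[0,0,0,0,0],[0,0,0,0,0]]]'
python3 look.py w3 pan_rim post_a
python3 - <<'E'
from h import *
for n in ["top","scene"]:
    s=snapshot(n)
    for d in nets.landmark_of(s,"post_a"): print(n,d["uv"],round(d["confidence"],2),at(s,d["uv"],.12)[:2])
    print(pose()[1])
E
```

```text
clock: 7.75
tool_pos: [0.3762, 0.2694, 0.3846]
orientation: [180.0, 0.0, -75.1]
force: [0.8, 1.8, -2.5]
opening: 0.0639
gripper_force: 30.0
clock: 8.42
tool_pos: [0.4865, -0.0255, 0.3828]
orientation: [-180.0, 0.0, -75.1]
force: [1.6, 1.0, -1.6]
opening: 0.0634
gripper_force: 30.0
clock: 8.58
tool_pos: [0.4866, -0.0257, 0.3821]
orientation: [179.9, 0.0, -75.4]
force: [-0.3, 0.1, -1.0]
opening: 0.0641
gripper_force: 30.0
[ 0.4866 -0.0257  0.3821]
lm pan_rim 0.75 [321.1, 232.1] [ 0.4841 -0.0265]
lm pan_rim 0.6 [231.2, 400.3] [0.5278 0.1701]
lm post_a 0.81 [318.6, 129.7] [ 0.5064 -0.1043]
top [366.3, 245.5] 0.83 [ 0.5089 -0.0921]
top [302.3, 272.3] 0.63 [0.4601 0.053 ]
[ 0.4864 -0.0225  0.3827]
scene [318.5, 208.1] 0.97 [0.467  0.0468]
scene [278.8, 265.8] 0.56 [ 0.5113 -0.0987]
[ 0.4864 -0.0225  0.3828]
```

View pics/w3.png

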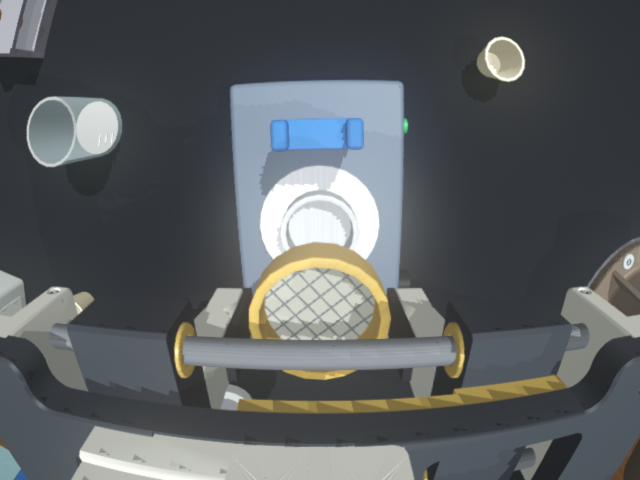

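The wrist view shows the sieve held level at (320,310), the pan's rim at (319,226) and one post at (317,134). I'll overlay the model to refine the pan centre.

```bash
cat > ov.py <<'E'
from h import *
from scipy.optimize import least_squares
s,_=wrist(); f=s["frame"].copy()
P=(Rn.from_euler('xyz',[180,0,-75.2],degrees=True).as_matrix(),np.array([.4865,-.0235,.3825]))
hsv=cv2.cvtColor(f,cv2.COLOR_RGB2HSV)
blue=((hsv[...,0]>100)&(hsv[...,0]<125)&(hsv[...,1]>150)&(np.arange(480)[:,None]<170)).astype(np.uint8)
n,l,st,c=cv2.connectedComponentsWithStats(blue); i=1+np.argmax(st[1:,4]); print(st[i],c[i])
cx,cy,yaw=.4855,-.0235,np.radians(14.8)
def w(x,y,z): return np.array([cx+x*np.cos(yaw)-y*np.sin(yaw),cy+x*np.sin(yaw)+y*np.cos(yaw),z])
def draw(pts,col): cv2.polylines(f,[np.round([proj(s,p,P)*8 for p in pts]).astype(np.int32)],True,col,1,cv2.LINE_AA,3)
a=np.linspace(0,2*np.pi,60)
draw([w(.032*np.cos(t),.032*np.sin(t),.078) for t in a],(255,0,0))
draw([w(.027*np.cos(t),.027*np.sin(t),.078) for t in a],(255,0,0))
for z in(.132,): draw([w(x,y-.08,z) for x,y in [(-.029,-.01),(.029,-.01),(.029,.01),(-.029,.01)]],(0,255,0))
draw([w(x,y,.045) for x,y in [(-.075,-.125),(.075,-.125),(.075,.125),(-.075,.125)]],(255,255,0))
G=P[1]+[0,0,-.178+.0185]
draw([P[1]+[.032*np.cos(t),.032*np.sin(t),-.1605] for t in a],(255,0,255))
cv2.imwrite("pics/ov1.png",cv2.resize(f[60:390,200:440],None,fx=1.8,fy=1.8)[:,:,::-1])
E
python3 ov.py
```

```text
[276 116   3   2   4] [277.   116.25]
```

View pics/ov1.png

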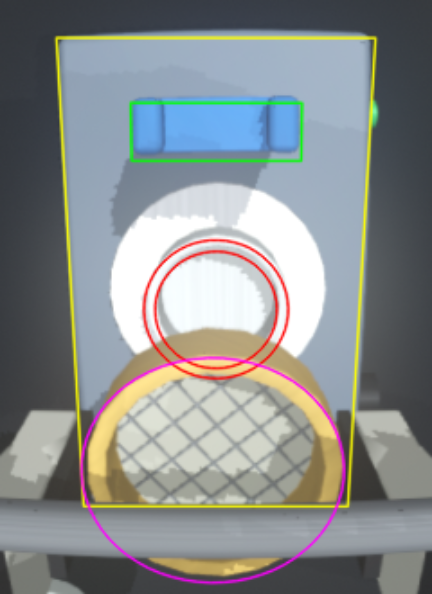

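The pan and shaker outlines fit the model to about 1 mm, and the sieve is about 1 mm from the pan's axis. I'll apply a small correction and lower it.

```bash

python3 -m creep '[[[0,0.005,0.15,0,0],[0,0,0.2,0,0],[0,0,0.15,0,0],[0,0,0.07,0,0],[0,0,0.03,0,0],[0,0,0,0,0],[0,0,0,0,0]]]'
python3 -m creep '[[[0,0,0.004,0,0],[0,0,0.004,0,0],[0,0,0,0,0]]]'
python3 -m creep '[[[0,0,0.003,0,0],[0,0,0,0,0]]]'
```

```text
clock: 9.57
tool_pos: [0.4861, -0.0233, 0.2632]
orientation: [-180.0, -0.0, -75.1]
force: [0.9, 0.2, -0.9]
opening: 0.0641
gripper_force: 30.0
clock: 9.82
tool_pos: [0.4858, -0.0237, 0.2614]
orientation: [-179.9, 0.0, -75.1]
force: [-0.3, -0.2, -1.7]
opening: 0.0639
gripper_force: 30.0
clock: 9.98
tool_pos: [0.4859, -0.0237, 0.2612]
orientation: [-179.9, -0.0, -75.1]
force: [-2.0, 1.4, 3.4]
opening: 0.0641
gripper_force: 30.0
```

```bash

python3 -m creep '[[[0,0,0.002,0,0],[0,0,0,0,0]]]'
python3 -m creep '[[[0,0,0.001,0,0],[0,0,0,0,0]]]'
```

```text
clock: 10.15
tool_pos: [0.4859, -0.0237, 0.2611]
orientation: [-179.9, -0.0, -75.1]
force: [-3.4, 1.5, 8.8]
opening: 0.0641
gripper_force: 30.0
clock: 10.32
tool_pos: [0.4859, -0.0237, 0.2611]
orientation: [-179.9, -0.0, -75.1]
force: [-4.7, 2.5, 10.8]
opening: 0.0636
gripper_force: 30.0
```

```bash

python3 -m creep '[[[0,0,0,0,0.8],[0,0,0,0,1],[0,0,0,0,1],[0,0,0,0,1],[0,0,0,0,1],[0,0,0,0,1],[0,0,-0.05,0,1],[0,0,-0.1,0,1]]]'
python3 -m creep '[[[0,0,-0.2,0,1],[0,0,-0.2,0,1],[0,0,-0.08,0,1],[0,0,0,0,1],[0,0,0,0,1]]]'
python3 - <<'E'
from h import *
s,P=wrist(); print(P[1]); f=s["frame"].copy()
P=(Rn.from_euler('xyz',[180,0,-75.2],degrees=True).as_matrix(),np.array([.4862,-.0235,.3860]))
cx,cy,yaw=.4858,-.0248,np.radians(14.8)
def w(x,y,z): return np.array([cx+x*np.cos(yaw)-y*np.sin(yaw),cy+x*np.sin(yaw)+y*np.cos(yaw),z])
def draw(pts,col): cv2.polylines(f,[np.round([proj(s,p,P)*8 for p in pts]).astype(np.int32)],True,col,1,cv2.LINE_AA,3)
a=np.linspace(0,2*np.pi,60)
draw([w(.032*np.cos(t),.032*np.sin(t),.1) for t in a],(255,0,0))
draw([w(x,y-.08,.132) for x,y in [(-.029,-.01),(.029,-.01),(.029,.01),(-.029,.01)]],(0,255,0))
draw([w(x,y,.045) for x,y in [(-.075,-.125),(.075,-.125),(.075,.125),(-.075,.125)]],(255,255,0))
A=cv2.resize(f[60:300,200:440],None,fx=1.6,fy=1.6)
t=snapshot("top")["frame"]; B=cv2.resize(t[215:315,270:400],(int(130*3.84),384),interpolation=cv2.INTER_CUBIC)
cv2.imwrite("pics/c1.png",cv2.resize(np.hstack([A,B]),(800,346))[:,:,::-1])
E
```

```text
clock: 10.98
tool_pos: [0.4848, -0.0241, 0.2881]
orientation: [179.7, 0.0, -75.2]
force: [-0.2, 0.1, 0.2]
opening: 0.0879
gripper_force: 0.0
clock: 11.4
tool_pos: [0.4857, -0.0238, 0.3869]
orientation: [-179.8, 0.0, -75.2]
force: [-0.9, 0.2, -1.1]
opening: 0.0876
gripper_force: 0.0
[ 0.4857 -0.0238  0.3869]
```

View pics/c1.png

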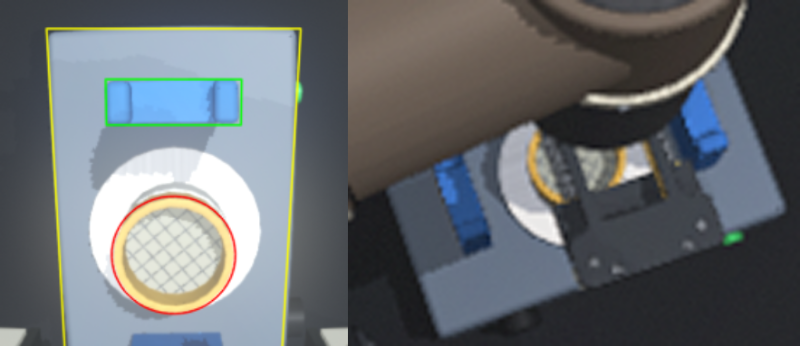

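The left panel shows the model outlines for the base, post and sieve rim all on the image, so the sieve at (174,252) is centred and flat. Next is the lid.

```bash

python3 -m creep '[[[-0.181,-0.0844,0,0,1],[-0.181,-0.0844,0,0,1],[-0.181,-0.0844,0,0,1],[-0.181,-0.0844,0,0,1],[-0.181,-0.0844,0,0,1],[-0.181,-0.0844,0,0,1],[-0.181,-0.0844,0,0,1]]]'
python3 -m creep '[[[0,0,0,0,1],[0,0,0,0,1]]]'
python3 look.py w4 lid
python3 -c "
from h import *
print(pose()[1])
s=cv2.imread('pics/w4.png'); m=(s.min(2)>170).astype(np.uint8); n,l,st,c=cv2.connectedComponentsWithStats(m); print([(st[i],c[i]) for i in range(1,n) if st[i,4]>800])"
```

```text
clock: 12.08
tool_pos: [0.5347, 0.2533, 0.3841]
orientation: [179.9, -0.1, -75.1]
force: [1.5, 0.5, 0.1]
opening: 0.0875
gripper_force: 0.0
clock: 12.25
tool_pos: [0.5349, 0.2534, 0.3832]
orientation: [179.8, -0.1, -75.0]
force: [-0.6, -0.4, 0.0]
opening: 0.0874
gripper_force: 0.0
[0.5349 0.2534 0.3832]
mask lid 0.81 3452 215.3 98.8 [0.658  0.1691]
mask lid 0.59 3453 317.6 208.2 [0.5354 0.2493]
lm lid 0.85 [316.2, 207.4] [0.5365 0.2506]
lm lid 0.77 [241.2, 290.4] [0.5921 0.3606]
lm lid 0.73 [219.3, 99.0] [0.6562 0.1685]
[0.5347 0.2507 0.3847]
[(array([   0,    0,   67,  337, 7876], dtype=int32), array([ 15.0085, 175.224 ])), (array([ 377,    0,   30,   70, 1344], dtype=int32), array([388.1756,  38.9568])), (array([109,  49,  40,  45, 932], dtype=int32), array([128.8348,  75.1835])), (array([ 122,  158,   67,   92, 1345], dtype=int32), array([154.568 , 202.0074])), (array([ 285,  176,   66,   66, 3465], dtype=int32), array([317.5501, 208.7579])), (array([574, 287,  66,  50, 819], dtype=int32), array([612.6886, 311.9402])), (array([177, 288,  40,  38, 865], dtype=int32), array([195.911 , 305.0127])), (array([   77,   426,   337,    54, 12387], dtype=int32), array([233.1668, 460.0093]))]
```

```bash
python3 - <<'E'
from h import *
s=snapshot("wrist")
R=Rn.from_euler('xyz',[180,0,-75.2],degrees=True).as_matrix()
for uv,z in [((317.5,208.3),.385)]:
    p=at(s,uv,.009,(R,np.array([0,0,z]))); print("lid rel tool",R.T@p)
print("w2 sieve rel tool",R.T@at(s,(316.9,205.8),.013,(R,np.array([0,0,.4044]))))
E
```

```text
lid rel tool [ 0.0031 -0.001  -0.009 ]
w2 sieve rel tool [ 0.0022 -0.0016 -0.013 ]
```

```bash

python3 -m creep '[[[0.018,-0.005,0.2,0,1],[0,0,0.2,0,1],[0,0,0.2,0,1],[0,0,0.2,0,1],[0,0,0.12,0,1],[0,0,0.07,0,1],[0,0,0.03,0,1],[0,0,0,0,1]]]'
python3 -m creep '[[[0,0,0,0,0],[0,0,0,0,0],[0,0,0,0,0],[0,0,0,0,0],[0,0,0,0,0],[0,0,0,0,0],[0,0,0,0,0]]]'
python3 -m creep '[[[0,0,-0.1,0,0],[0,0,-0.18,0,0],[0,0,-0.18,0,0],[0,0,-0.18,0,0],[0,0,-0.18,0,0],[0,0,-0.18,0,0],[0,0,-0.1,0,0]]]'
```

```text
clock: 13.12
tool_pos: [0.5366, 0.247, 0.1807]
orientation: [179.9, -0.1, -75.2]
force: [0.1, 0.6, 0.2]
opening: 0.0878
gripper_force: 0.0
clock: 13.7
tool_pos: [0.537, 0.2484, 0.183]
orientation: [-179.9, 0.0, -75.1]
force: [-1.9, 0.0, 6.3]
opening: 0.0634
gripper_force: 30.0
clock: 14.28
tool_pos: [0.5371, 0.2482, 0.4069]
orientation: [-179.7, 0.1, -75.1]
force: [1.0, -0.1, 0.1]
opening: 0.063
gripper_force: 30.0
```

```bash

python3 -m creep '[[[0.1784,0.0851,0,0,0],[0.1784,0.0851,0,0,0],[0.1784,0.0851,0,0,0],[0.1784,0.0851,0,0,0],[0.1784,0.0851,0,0,0],[0.1784,0.0851,0,0,0],[0.1784,0.0851,0,0,0]]]'
python3 -m creep '[[[0,0,0,0,0],[0,0,0,0,0],[0,0,0,0,0]]]'
python3 - <<'E'
from h import *
s,P=wrist(); print(P[1],np.mean([pose()[1] for _ in range(3)],0)); f=s["frame"].copy()
c=np.array([.4858,-.0248]);
P=(Rn.from_euler('xyz',[180,0,-75.2],degrees=True).as_matrix(),np.array([.4860,-.0237,.4015]))
a=np.linspace(0,2*np.pi,60)
def circ(c,r,z,col): cv2.polylines(f,[np.round([proj(s,np.r_[c[0]+r*np.cos(t),c[1]+r*np.sin(t),z],P)*8 for t in a]).astype(np.int32)],True,col,1,cv2.LINE_AA,3)
circ(c,.032,.1,(255,0,0))
g=P[1][:2]
circ(g,.032,.4015-.1803+.015,(255,0,255)); circ(g,.032,.4015-.1803-.001,(0,255,255))
cv2.imwrite("pics/c2.png",cv2.resize(f[100:400,190:450],None,fx=2,fy=2)[:,:,::-1])
E
```

```text
clock: 14.87
tool_pos: [0.4845, -0.0254, 0.4022]
orientation: [-180.0, 0.0, -75.1]
force: [-0.2, 0.0, -0.2]
opening: 0.0632
gripper_force: 30.0
clock: 15.12
tool_pos: [0.4856, -0.024, 0.4021]
orientation: [-180.0, 0.0, -75.2]
force: [0.5, 0.8, -0.8]
opening: 0.0632
gripper_force: 30.0
[ 0.4856 -0.024   0.4021] [ 0.4858 -0.0234  0.402 ]
```

View pics/c2.png

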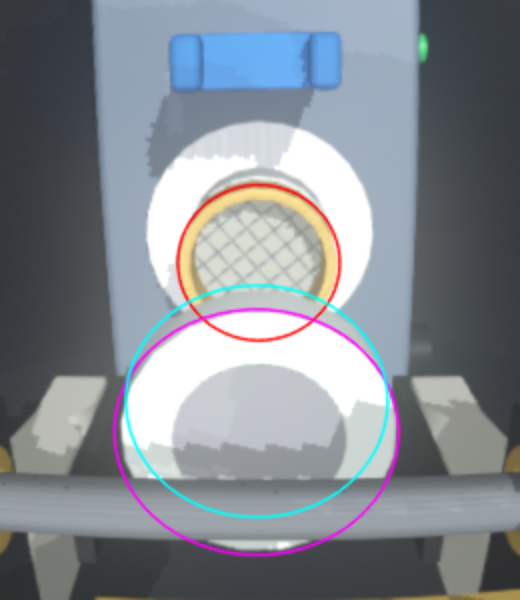

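Sieve rim (258,262) lies under the red model circle. The held lid is centred between the magenta and cyan circles to under 1 mm. Lowering it.

```bash

python3 -m creep '[[[0.004,0,0.15,0,0],[0,0,0.2,0,0],[0,0,0.14,0,0],[0,0,0.07,0,0],[0,0,0.03,0,0],[0,0,0,0,0],[0,0,0,0,0]]]'
python3 -m creep '[[[0,0,0.004,0,0],[0,0,0.004,0,0],[0,0,0,0,0]]]'
python3 -m creep '[[[0,0,0.003,0,0],[0,0,0,0,0]]]'
```

```text
clock: 15.75
tool_pos: [0.4864, -0.0233, 0.284]
orientation: [180.0, -0.0, -75.0]
force: [0.9, 0.3, -0.7]
opening: 0.0633
gripper_force: 30.0
clock: 16.0
tool_pos: [0.4863, -0.0241, 0.2827]
orientation: [-179.9, 0.0, -75.1]
force: [1.0, 0.7, -0.5]
opening: 0.0633
gripper_force: 30.0
clock: 16.17
tool_pos: [0.4863, -0.0242, 0.2826]
orientation: [-179.9, 0.0, -75.1]
force: [-1.6, 3.3, 6.4]
opening: 0.0628
gripper_force: 30.0
```

```bash

python3 -m creep '[[[0,0,0.002,0,0],[0,0,0,0,0],[0,0,0,0,0.8],[0,0,0,0,1],[0,0,0,0,1],[0,0,0,0,1],[0,0,0,0,1],[0,0,0,0,1]]]'
python3 -m creep '[[[0,0,-0.05,0,1],[0,0,-0.1,0,1],[0,0,-0.2,0,1],[0,0,-0.2,0,1],[0,0,-0.05,0,1],[0,0,0,0,1],[0,0,0,0,1]]]'
python3 - <<'E'
from h import *
s,P=wrist(); print(P[1]); f=s["frame"].copy()
P=(Rn.from_euler('xyz',[180,0,-75.2],degrees=True).as_matrix(),np.array([.4862,-.0243,.4008]))
c=np.array([.4858,-.0248]);a=np.linspace(0,2*np.pi,60)
def circ(c,r,z,col): cv2.polylines(f,[np.round([proj(s,np.r_[c[0]+r*np.cos(t),c[1]+r*np.sin(t),z],P)*8 for t in a]).astype(np.int32)],True,col,1,cv2.LINE_AA,3)
circ(c,.032,.116,(255,0,0));circ(c,.032,.1,(0,255,0));circ(c,.032,.078,(0,0,255))
cv2.imwrite("pics/c3.png",cv2.resize(f[100:300,220:420],None,fx=3,fy=3)[:,:,::-1])
E
```

```text
clock: 16.83
tool_pos: [0.4859, -0.0246, 0.2811]
orientation: [180.0, -0.0, -75.2]
force: [0.2, 0.3, 0.2]
opening: 0.0871
gripper_force: 0.0
clock: 17.42
tool_pos: [0.4858, -0.0246, 0.4019]
orientation: [-179.9, 0.0, -75.2]
force: [-0.4, -0.7, -1.1]
opening: 0.0874
gripper_force: 0.0
[ 0.4858 -0.0246  0.4019]
```

View pics/c3.png

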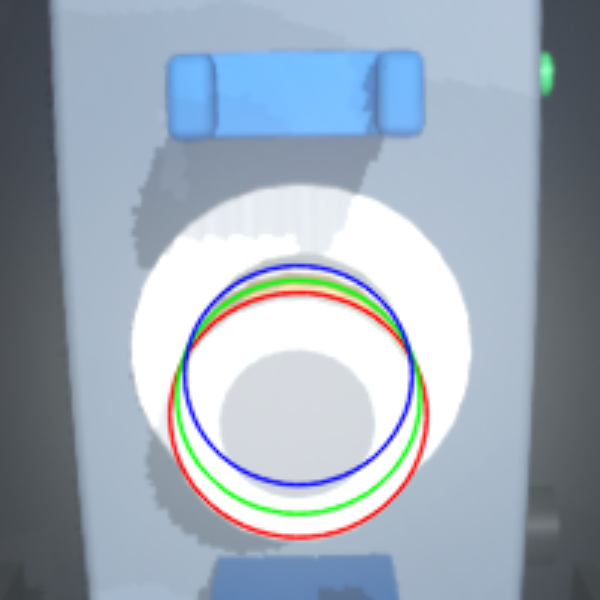

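The lid outline and the grey spot at (297,423) match the model circles, so the stack is centred. Now the bar.

```bash

python3 -m creep '[[[0,0,0,0.0761,1],[0,0,0,0.0761,1],[0,0,0,0.0761,1],[0,0,0,0.0761,1],[0,0,0,0.0761,1],[0,0,0,0.0761,1],[0,0,0,0.0761,1]]]'
python3 -m creep '[[[0,0,0,0.0761,1],[0,0,0,0.0761,1],[0,0,0,0.0761,1],[0,0,0,0.0761,1],[0,0,0,0.0761,1],[0,0,0,0.0761,1],[0,0,0,0.0761,1]]]'
python3 -m creep '[[[-0.0026,-0.181,0,0,1],[-0.0026,-0.181,0,0,1],[-0.0026,-0.181,0,0,1],[-0.0026,-0.181,0,0,1],[-0.0026,-0.181,0,0,1]]]'
python3 -m creep '[[[-0.0026,-0.181,0,0,1],[-0.0026,-0.181,0,0,1],[-0.0026,-0.181,0,0,1],[-0.0026,-0.181,0,0,1],[0,0,0,0,1],[0,0,0,0,1],[0,0,0,0,1]]]'
cat > bar.py <<'E'
from h import *
s,P=wrist("w5"); print(P[1],telemetry.get_obs()["orientation"])
R=Rn.from_euler('xyz',[180,0,-171.1],degrees=True).as_matrix(); T=(R,np.array([0,0,.4012]))
hsv=cv2.cvtColor(s["frame"],cv2.COLOR_RGB2HSV)
m=((hsv[...,0]<14)&(hsv[...,1]>170)&(hsv[...,2]>100)).astype(np.uint8)
n,l,st,c=cv2.connectedComponentsWithStats(m); i=1+np.argmax(st[1:,4]); print(st[i],c[i]); 
v,u=np.nonzero(l==i); r=cv2.minAreaRect(np.c_[u,v].astype(np.float32)); print(r)
print("orange rel tool",R.T@at(s,r[0],.034,T))
for d in nets.masks_of(s,"bar")[:1]:
    v,u=np.nonzero(d["region"]); r=cv2.minAreaRect(np.c_[u,v].astype(np.float32)); print(r,[(R.T@at(s,k,.012,T))[:2] for k in cv2.boxPoints(r)])
E
python3 bar.py
```

```text
clock: 18.05
tool_pos: [0.4856, -0.0246, 0.3996]
orientation: [179.9, -0.1, -123.4]
force: [0.2, -0.3, 0.4]
opening: 0.0878
gripper_force: 0.0
clock: 18.63
tool_pos: [0.4856, -0.0246, 0.3996]
orientation: [-180.0, -0.2, -171.4]
force: [-0.7, -0.3, 0.6]
opening: 0.0877
gripper_force: 0.0
clock: 19.05
tool_pos: [0.5165, -0.2045, 0.3996]
orientation: [180.0, -0.1, -171.0]
force: [1.3, 0.3, -0.7]
opening: 0.0876
gripper_force: 0.0
clock: 19.63
tool_pos: [0.5409, -0.3458, 0.3993]
orientation: [179.9, -0.2, -171.1]
force: [-0.1, 0.9, -0.0]
opening: 0.0875
gripper_force: 0.0
[ 0.5409 -0.3458  0.3993] [ 179.9311   -0.1065 -171.0377]
[ 306  185   23   51 1111] [317.4068 210.1719]
((317.0, 210.0), (50.0, 22.0), 90.0)
orange rel tool [ 0.0035 -0.0023 -0.034 ]
((316.9367980957031, 202.50942993164062), (188.99057006835938, 25.240507125854492), 89.65484619140625) [array([ 0.1009, -0.0152]), array([0.101 , 0.0093]), array([-0.0996,  0.0119]), array([-0.0998, -0.016 ])]
```

View pics/w5.png

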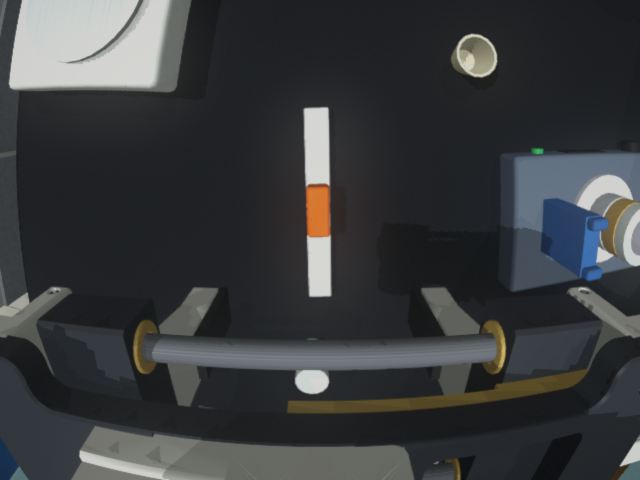

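The bar runs from (316,108) to (320,296) with the orange grip at (317,210), aligned with the fingers. The jar at (312,380) is clear.

```bash

python3 -m creep '[[[0.008,-0.012,0.2,0,1],[0,0,0.2,0,1],[0,0,0.2,0,1],[0,0,0.2,0,1],[0,0,0.13,0,1],[0,0,0.07,0,1],[0,0,0.03,0,1],[0,0,0,0,1]]]'
python3 -m creep '[[[0,0,0,0,0],[0,0,0,0,0],[0,0,0,0,0],[0,0,0,0,0],[0,0,0,0,0],[0,0,0,0,0],[0,0,0,0,0],[0,0,0,0,0]]]'
python3 -m creep '[[[0,0,0,0,0],[0,0,0,0,0]]]'
```

```text
clock: 20.4
tool_pos: [0.5399, -0.3472, 0.1941]
orientation: [179.9, -0.1, -171.0]
force: [-0.7, 0.4, -0.2]
opening: 0.0877
gripper_force: 0.0
clock: 21.07
tool_pos: [0.54, -0.3483, 0.1954]
orientation: [-180.0, 0.0, -171.0]
force: [-0.3, 1.0, 0.1]
opening: 0.0396
gripper_force: 0.0
clock: 21.23
tool_pos: [0.54, -0.3483, 0.1952]
orientation: [180.0, -0.0, -171.0]
force: [-0.0, -0.4, -0.9]
opening: 0.0264
gripper_force: 0.0
```

```bash

python3 -m creep '[[[0,0,0,0,0],[0,0,0,0,0],[0,0,0,0,0],[0,0,0,0,0],[0,0,-0.05,0,0],[0,0,-0.15,0,0],[0,0,-0.2,0,0],[0,0,-0.2,0,0]]]'
python3 -m creep '[[[0,0,-0.2,0,0],[0,0,-0.2,0,0],[0,0,0,-0.0761,0],[0,0,0,-0.0761,0],[0,0,0,-0.0761,0],[0,0,0,-0.0761,0],[0,0,0,-0.0761,0],[0,0,0,-0.0761,0]]]'
python3 -m creep '[[[0,0,0,-0.0761,0],[0,0,0,-0.0761,0],[0,0,0,-0.0761,0],[0,0,0,-0.0761,0],[0,0,0,-0.0761,0],[0,0,0,-0.0761,0],[0,0,0,-0.0761,0],[0,0,0,-0.0761,0]]]'
```

```text
clock: 21.9
tool_pos: [0.5395, -0.3482, 0.3162]
orientation: [179.9, -0.1, -171.0]
force: [1.3, -1.0, -1.2]
opening: 0.022
gripper_force: 29.9
clock: 22.57
tool_pos: [0.5397, -0.3482, 0.3959]
orientation: [-180.0, 0.0, -129.6]
force: [-0.2, -0.3, -1.7]
opening: 0.0218
gripper_force: 29.9
clock: 23.23
tool_pos: [0.5398, -0.3482, 0.3958]
orientation: [180.0, 0.0, -74.8]
force: [-0.2, 0.6, -1.9]
opening: 0.0218
gripper_force: 29.9
```

```bash

python3 -m creep '[[[-0.181,-0.0167,0,0,0],[-0.181,-0.0167,0,0,0],[-0.181,-0.0167,0,0,0],[-0.181,-0.0167,0,0,0],[-0.181,-0.0167,0,0,0]]]'
python3 -m creep '[[[-0.181,-0.0167,0,0,0],[-0.181,-0.0167,0,0,0],[-0.181,-0.0167,0,0,0],[-0.181,-0.0167,0,0,0],[0,0,0,0,0],[0,0,0,0,0],[0,0,0,0,0]]]'
python3 - <<'E'
from h import *
s,P=wrist("w6"); print(P[1],telemetry.get_obs()["orientation"]); f=s["frame"].copy()
T=(Rn.from_euler('xyz',[180,0,-75.2],degrees=True).as_matrix(),np.array([.4855,-.0250,.3950]))
cx,cy,yaw=.4858,-.0248,np.radians(14.8)
def w(x,y,z): return np.array([cx+x*np.cos(yaw)-y*np.sin(yaw),cy+x*np.sin(yaw)+y*np.cos(yaw),z])
def draw(pts,col): cv2.polylines(f,[np.round([proj(s,p,T)*8 for p in pts]).astype(np.int32)],True,col,1,cv2.LINE_AA,3)
draw([w(x,y-.08,.132) for x,y in [(-.029,-.01),(.029,-.01),(.029,.01),(-.029,.01)]],(0,255,0))
draw([w(x,y,.2) for x,y in [(-.012,-.1),(.012,-.1),(.012,.1),(-.012,.1)]],(255,0,0))
draw([w(x,y,.045) for x,y in [(-.075,-.125),(.075,-.125),(.075,.125),(-.075,.125)]],(255,255,0))
cv2.imwrite("pics/c4.png",cv2.resize(f[20:420,160:480],None,fx=1.5,fy=1.5)[:,:,::-1])
E
```

```text
clock: 23.65
tool_pos: [0.5089, -0.1678, 0.3958]
orientation: [-180.0, -0.0, -75.2]
force: [0.3, 0.9, -1.3]
opening: 0.0221
gripper_force: 29.9
clock: 24.23
tool_pos: [0.4855, -0.0255, 0.3958]
orientation: [-180.0, -0.0, -75.1]
force: [-0.3, 0.4, -1.7]
opening: 0.0214
gripper_force: 29.9
[ 0.4855 -0.0255  0.3958] [-179.981    -0.0064  -75.1555]
```

View pics/c4.png

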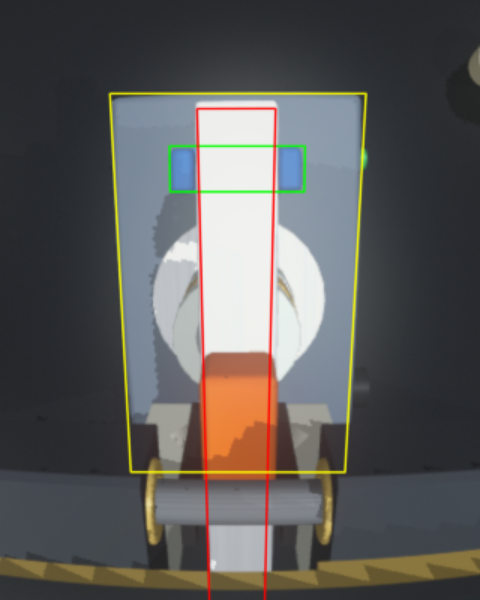

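The far end of the bar (237,101) is laterally centred over the post slot (237,168), about 2 mm long on that side. I'll shift it slightly and lower it.

```bash

python3 -m creep '[[[-0.0075,0,0.1,0,0],[0,0,0.14,0,0],[0,0,0.09,0,0],[0,0,0.04,0,0],[0,0,0.02,0,0],[0,0,0,0,0],[0,0,0,0,0]]]'
python3 -m creep '[[[0,0,0.004,0,0],[0,0,0.003,0,0],[0,0,0,0,0]]]'
python3 -m creep '[[[0,0,0.003,0,0],[0,0,0,0,0]]]'
```

```text
clock: 24.87
tool_pos: [0.4858, -0.0246, 0.3181]
orientation: [-179.9, -0.0, -75.2]
force: [-0.1, 0.1, -1.9]
opening: 0.0217
gripper_force: 29.9
clock: 25.12
tool_pos: [0.4854, -0.0241, 0.3165]
orientation: [-179.9, 0.0, -75.2]
force: [-0.1, 0.6, -2.1]
opening: 0.0215
gripper_force: 29.9
clock: 25.28
tool_pos: [0.4852, -0.0241, 0.3154]
orientation: [-180.0, 0.0, -75.1]
force: [-1.3, -0.3, -1.3]
opening: 0.0219
gripper_force: 29.9
```

```bash

python3 -m creep '[[[0,0,0.003,0,0],[0,0,0,0,0]]]'
python3 -m creep '[[[0,0,0.003,0,0],[0,0,0,0,0]]]'
```

```text
clock: 25.45
tool_pos: [0.4853, -0.0241, 0.3151]
orientation: [-180.0, -0.0, -75.1]
force: [-1.8, 0.4, 3.2]
opening: 0.0214
gripper_force: 29.9
clock: 25.62
tool_pos: [0.4853, -0.0241, 0.3151]
orientation: [-180.0, -0.0, -75.1]
force: [-5.8, 0.9, 10.8]
opening: 0.022
gripper_force: 29.9
```

```bash

python3 -m creep '[[[0,0,0,0,0.4],[0,0,0,0,0.7],[0,0,0,0,0.7],[0,0,0,0,0.7],[0,0,0,0,0.7],[0,0,0,0,0.7],[0,0,0,0,0.7],[0,0,0,0,0.7]]]'
python3 -m creep '[[[0,0,-0.05,0,0.7],[0,0,-0.1,0,0.7],[0,0,-0.15,0,0.7],[0,0,-0.2,0,0.7],[0.15,0,0,0,0.7],[0.19,0,0,0,0.7],[0.19,0,0,0,0.7],[0.19,0,0,0,0.7]]]'
python3 -m creep '[[[0.19,0,0,0,0.7],[0.19,0,0,0,0.7],[0.19,0,0,0,0.7],[0.19,0,0,0,0.7],[0,0,0,0,0.7]]]'
python3 - <<'E'
from h import *
A=snapshot("scene"); B=snapshot("top")
cx,cy,yaw=.4858,-.0248,np.radians(14.8)
def w(x,y,z): return np.array([cx+x*np.cos(yaw)-y*np.sin(yaw),cy+x*np.sin(yaw)+y*np.cos(yaw),z])
a=cv2.resize(A["frame"][180:330,225:375],(400,400),interpolation=cv2.INTER_CUBIC)
f=B["frame"].copy(); print([proj(B,w(0,y,.132)) for y in(-.1,.1)])
b=cv2.resize(f[190:340,260:410],(400,400),interpolation=cv2.INTER_CUBIC)
cv2.imwrite("pics/end.png",np.hstack([a,b])[:,:,::-1])
for d in nets.masks_of(B,"bar")[:2]:
    v,u=np.nonzero(d["region"]); r=cv2.minAreaRect(np.c_[u,v].astype(np.float32)); print(r,at(B,(u.mean(),v.mean()),.135),[at(B,k,.132)[:2] for k in cv2.boxPoints(r)])
E
```

```text
clock: 26.28
tool_pos: [0.4852, -0.0242, 0.314]
orientation: [180.0, -0.0, -75.2]
force: [-0.2, 0.1, -0.3]
opening: 0.0608
gripper_force: 0.0
clock: 26.95
tool_pos: [0.5222, -0.1647, 0.4156]
orientation: [-179.9, -0.0, -75.1]
force: [1.1, 1.0, 1.0]
opening: 0.0615
gripper_force: 0.0
clock: 27.37
tool_pos: [0.5619, -0.3156, 0.4135]
orientation: [179.9, -0.0, -75.4]
force: [0.7, 0.0, -0.6]
opening: 0.0613
gripper_force: 0.0
[array([380.0874, 242.3599]), array([293.3951, 272.1095])]
((329.11676025390625, 260.3211364746094), (14.011463165283203, 78.60089111328125), 70.01689147949219) [ 0.4785 -0.0061  0.135 ] [array([0.4716, 0.079 ]), array([ 0.5186, -0.0861]), array([ 0.4887, -0.0937]), array([0.4422, 0.0705])]
```

View pics/end.png

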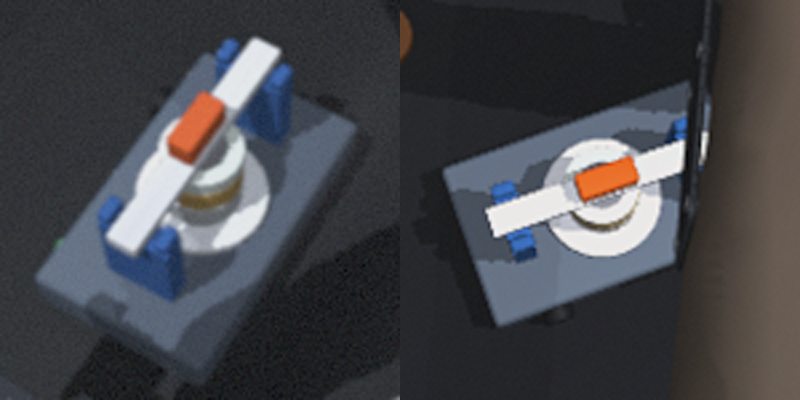

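The bar lies in both slots, with cheeks on either side at (125,235) and (255,75). The orange grip sits over the middle of the lid, and the stack below is level. Handing in.

```bash
python3 -c "
from plant import workorder; print(workorder.close_job())"
```

```text
the job is handed in; nothing more can be done
None
```

The sieve, lid and clamp bar are stacked and seated on the shaker, and the job was handed in at about 27.5 s; no verdict came back.

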